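# Seat a milling blank in the mandrel bonding jig and hold it

### The job

Get the larger milling blank ready for bonding to its mandrel: swing the jig's upright mandrel arm down level, then lay the larger blank flat on the jig's bed, with its long side along the low fence and one end facing the sprung mandrel. Press it into the corner until its end is flush against the end stop, the mandrel pushed in, and its side is flush against the fence, and finish while still gripping the blank and pressing it against both stops; leave the other things alone.

Things in the scene. Friction and masses are not known exactly. Their poses are not given: they have to be found in the camera images.
- jig: bonding jig: steel plate 184 x 78 mm on rubber feet, fixed, with a low dark fence along one long side and a dark forked end stop. Origin: on the worktop below the plate; x along the plate towards the end stop, y across it towards the fence, z up. Spans x -89..95, y -35..43 mm; its top (the bed) is at z 13 mm. Bed, fence, end stop and mandrel plate are polished (friction 0.2)
- side_fence: dark bar 116 x 12 mm, 8 mm high above the bed (top at z 21 mm), screwed along the jig's +y side; same origin and axes as jig. Its inner face, which looks to -y, is the plane y = 26 mm and spans x -88..28 mm
- end_stop: dark forked block at the jig's +x end, two cheeks with the mandrel arm swinging in the 20 mm slot between them; same origin and axes as jig. Its front face, which looks to -x, is the plane x = 30 mm, spans y -26..38 mm and rises from the bed to z 31 mm; further back (x 66..84 mm) the hinge bosses rise to z 34 mm
- mandrel_arm (a joint): hinge of the mandrel arm, a 16 mm wide, 16 mm thick light metal arm on a pin that runs along jig y at jig x 75, y 6, z 25 mm. 0 = lowered, level between the cheeks, its end pointing to jig -x (a firm limit there); pi/2 = upright. Stands upright at the start; a stiff hinge (about 0.07 N m) lets it stay at any angle. The arm reaches 44 mm from the pin, with the mandrel plate 51 mm from it
- ball_knob (a point): centre of the black ball knob (diameter 16 mm) on the arm: 30 mm along the arm from the pin and 21 mm out, square to it, from the arm's middle line through the pin (above the arm when lowered, on the side away from the bed when upright)
- mandrel (a joint): the sprung mandrel, a brass plate 15 mm in diameter on the arm's end, sliding back into the arm: 0 = out; when the arm is lowered its plate then stands 6 mm proud of the end stop's front face, centred at jig y 6, z 25 mm, and reads 6 mm when pushed flush. Spring: 3 N at 0, about 7 N at 6 mm
- long_blank: the larger milling blank, a plain grey block of pre-sintered metal 65 x 40 x 24 mm, about 0.3 kg, lying loose on the worktop. Origin: centre of its underside; x along its 65 mm length, y across its 40 mm width, z up. Its two ends are alike. On the bed it stands 16 mm above the fence's top, so it can be gripped across its width above the fence
- short_blank: the smaller blank of the same grey material, 40 x 19 x 15 mm, not wanted, lying loose on the worktop. Origin: centre of its underside
- timer: round twist timer 60 mm in diameter, 35 mm high, behind the work. Origin: centre of its underside
- bur_block: small metal block 32 x 64 mm with burs standing in it, 50 mm high, behind the work. Origin: centre of its underside
- model: plaster jaw model 54 x 68 x 29 mm, behind the work. Origin: centre of its underside

How it is judged (in metres and radians):
On the way:
1. the mandrel arm is swung down level (value of joint mandrel_arm below 0.06 rad), for 0.2 s.
At the end, for the whole second after the job is handed in: Through the last second: arm level (0.06 rad), mandrel in 4.5 mm or more, larger blank flat on the bed (3 mm, 0.05 rad), parallel to the jig (0.035 rad), end and side within 2 mm of end stop and fence and pressing each with over 1 N, at rest and still in the grip (value of joint mandrel_arm below 0.06 rad and value of joint mandrel above 0.0045 m and contact force between long_blank and end_stop above 1 N and contact force between long_blank and side_fence above 1 N and contact force between the fingers and long_blank above 2 N and angle between the x axis of long_blank and the x axis of jig, either way round below 0.035 rad and angle between long_blank's own z axis and vertical below 0.05 rad and x of long_blank in the frame of jig between -0.0045 and 0 m and y of long_blank in the frame of jig between 0.004 and 0.0085 m and z of long_blank in the frame of jig between 0.0105 and 0.016 m and linear speed of long_blank below 0.02 m/s); the arm keeps its last pose, push and grip.
It fails at once if the smaller blank is disturbed (more than 20 mm) (distance of short_blank from where it was at the start of the episode above 0.02 m).
It fails at once if the timer is disturbed (more than 20 mm) (distance of timer from where it was at the start of the episode above 0.02 m).
It fails at once if the bur block is disturbed (more than 20 mm) (distance of bur_block from where it was at the start of the episode above 0.02 m).
It fails at once if the plaster model is disturbed (more than 20 mm) (distance of model from where it was at the start of the episode above 0.02 m).
It also fails if it takes over 67 s, if anything falls off the work surface, if the arm or the gripper's body presses on something with over 40 N, if the wrist force passes 120 N, or if a joint passes its speed limit or range.

### The arm

A 6-joint arm with a two-finger parallel gripper is mounted at the origin on a cart in front of the work surface, level with it; the furniture and walls round the work are solid. World frame = base frame: x ahead of the robot, y to its left, z up, the work surface at z = 0. Lengths are in m, angles in degrees, forces in N, time in s.
With the tool pointing down it reaches from about 0.3 to 0.75 m from the base axis. Payload 8.5 kg.
Tool frame: the origin (TCP) lies at the very end of the fingers, on their centre line; the grasp point (between the pads) lies 19 mm behind it; z points along the fingers, y is the line along which they close (so a half turn about z gives the same grasp; the last joint's range is limited). The gripper opens to 85 mm and grips with 20 to 120 N. Pads are 22 mm wide; open, the fingers measure 114 mm over their backs; the gripper's body (76 mm by 85 mm) begins 54 mm behind the grasp point. The pads swing forward as they close: fully open they stand 13 mm farther back than shut.
Start: joints at [59.341, 21.807, 74.336, -0, 83.858, -12.336], TCP at [0.173, 0.522, 0.231] pointing down, gripper open.
Joint ranges: [-178.18, 178.18], [-50.72, 133.34], [12.68, 142.11], [-81.47, 261.47], [9.98, 163.14], [-165.26, 165.26]. Speed limits (degrees/s): [136.94, 136.94, 180, 180, 180, 180].

### API

Orientations are given as a 3x3 rotation matrix whose columns are the frame's x, y, z axes.
In Python, from rig import env, imaging gives the robot as it stands. The module is installed in compiled form; this text tells all that it offers.
- The arm moves only by the tool arm_command, never from a script. Its arguments are lists of equal length, an entry for each row: "turn": the turn, a rotation vector about the tool's x, y, z in units of 5 degrees (1.0 is 5 degrees), a list of three; "xyz": the shift along the tool's x, y, z in units of 50 mm (1.0 is 50 mm), a list of three; "claw": the finger opening in mm, from 0 to 85.4. A call has 1 to 12 rows; each row shifts and turns the commanded pose from where the row before left it, along the tool's axes as they then stand; what a row does not reach is not made up. A row lasts 1/10 s, in which the tool goes at most 50 mm and 8.59 degrees, less where a joint would pass 70% of its speed; a pose out of reach is approached as far as the arm can. A call is refused whole if a number of a shift passes 1 or a number of a turn 1, either way. A call with a gripper value outside its range is refused whole. The fingers move at their own pace and stop on an object; "squeeze" is the grip in N (left out, the last holds). Time passes only in rows, so rows that do not move let the fingers close. It gives the time, the measured TCP pose, the force, the opening and the grip force at its end, in the units of the state.
- env.observe(): the state, without advancing time (a new reading comes with each control period).
- imaging.get_image(name): name is "side" or "top"; returns (picture, depth): 420x560x3 uint8, blue, green, red; 420x560 float32, m along the optical axis (not along the pixel's ray), 0 where there is no reading.
- imaging.camera_info(name): a dict with "camera_matrix" (3x3 intrinsics, pixels), "rvec" (rotation vector, rad) and "tvec" (3), from world to camera coordinates, as OpenCV has them. Camera axes: x right, y down, z forward; pixel columns grow to the right and rows downward; lengths in m; the calibration is good to about 2 mm. A picture is of the moment at which its call begins. camera_info takes no time and is no camera call.
- env.close_job(): hands the job in; it is judged then, once.
The state is a dict: "time_s": time; "q": joint angles; "qvel": joint speeds; "joint_efforts": joint torques, N m; "position": TCP position; "tool_rot": TCP orientation; "ft_force": force on the tool from outside, world axes, zero at the start; "wrist_torque": the same for the moment, N m; "grip_width": finger opening in m; "gripper_force": force on a finger pad.
Only numpy, scipy, OpenCV 4.12 (cv2) and the standard library are available. Lean on these libraries where they do the work, as an engineer would, in place of code of your own. Each camera call takes 0.05 s, during which the arm holds its last target. There are 200 camera calls.

## Working session

There is one attempt and no reset: what is moved stays moved. The work goes in short steps, Python scripts to look and compute and a tool call to move; the robot and the scene stay as the last step left them, time stands still between calls to the robot, and variables do not carry over. Pictures are saved under pics/ and viewed, at most 10 in all, crops included, and the job is handed in when it is done.

Besides the shell and the picture viewer there is one more tool, called after "Call:" as name(argument=value, ...) on one line, values as JSON. arm_command: Moves the arm, as the interface text tells. Its arguments: {"type":"object","properties":{"turn":{"type":"array"},"xyz":{"type":"array"},"claw":{"type":"array"},"squeeze":{"type":"number"}},"required":["turn","xyz","claw"]}

```bash
mkdir -p pics; cat > h.py <<'E'
import numpy as np, cv2
from rig import env, imaging
def cam(n):
    c=imaging.camera_info(n); K=np.array(c["camera_matrix"],float); R=cv2.Rodrigues(np.array(c["rvec"],float))[0]; t=np.array(c["tvec"],float).ravel(); return K,R,t
def ray(n,uv,z):
    K,R,t=cam(n); uv=np.atleast_2d(uv).astype(float)
    d=(R.T@np.linalg.inv(K)@np.c_[uv,np.ones(len(uv))].T).T; o=-R.T@t
    return o+d*((z-o[2])/d[:,2])[:,None]
def cloud(n,D):
    K,R,t=cam(n); v,u=np.mgrid[:D.shape[0],:D.shape[1]]
    P=np.stack([(u-K[0,2])/K[0,0]*D,(v-K[1,2])/K[1,1]*D,D],-1)
    return (P-t)@R
def proj(n,P):
    K,R,t=cam(n); p=(K@(R@np.atleast_2d(P).T+t[:,None])).T; return p[:,:2]/p[:,2:]
E
python3 - <<'E'
from h import *
for n in("top","side"):
    I,D=imaging.get_image(n); cv2.imwrite(f"pics/{n}0.png",I); np.save(n+"0.npy",D)
    K,R,t=cam(n); print(n,K[0,0],-R.T@t,R[2])
print(env.observe())
E
```

```text
top 442.52603460307984 [0.44756054 0.0042169  0.93532955] [ 0.1283505   0.00163346 -0.99172752]
side 434.064621338698 [0.25603162 0.69924364 0.45066301] [ 0.35138519 -0.81266154 -0.46487598]
{'time_s': 0.1, 'q': array([ 5.93401361e+01,  2.18367193e+01,  7.43798582e+01, -1.69435478e-04,
        8.38594203e+01, -1.23354109e+01]), 'qvel': array([ 0.13935582,  0.00161009, -0.15191518, -0.02344555, -0.09993346,
       -0.04915867]), 'joint_efforts': array([ 4.24478741e-03, -4.49220514e+01, -2.31658047e+01, -1.53925207e-04,
        3.67997593e-03,  1.59674335e-05]), 'position': array([0.17277592, 0.52187026, 0.23078063]), 'tool_rot': array([[-9.49291389e-01,  3.14396890e-01, -6.73861781e-04],
       [ 3.14397487e-01,  9.49290743e-01, -1.14249157e-03],
       [ 2.80494952e-04, -1.29641786e-03, -9.99999120e-01]]), 'ft_force': array([-0.7810851 , -0.12423805,  0.34248407]), 'wrist_torque': array([-0.00511476, -0.0195236 ,  0.0447411 ]), 'gripper_force': 0.0, 'grip_width': 0.08548396361540384}
```

View pics/top0.png

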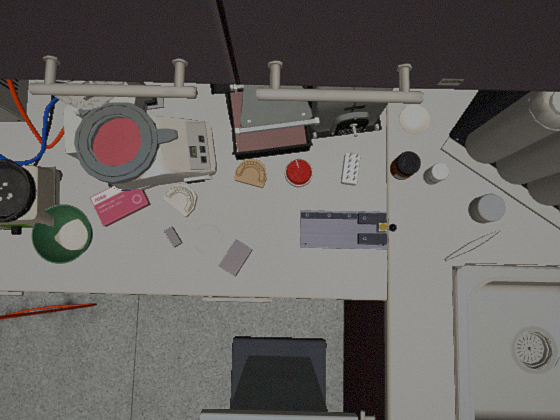

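View pics/side0.png

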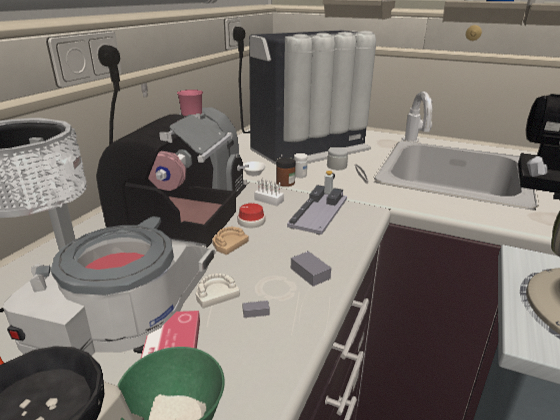

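The top view shows the larger blank at (236,258), the smaller one at (173,237), and the jig spanning (300..388, 210..250). The fence is on the jig's upper edge (world +x), and the end stop and upright arm are at its right end (world −y). Next I'll measure these from the depth images.

```bash
cat > meas.py <<'E'
from h import *
def rect(P):
    r=cv2.minAreaRect(P[:,:2].astype(np.float32)*1000); return np.round(r[0],1),np.round(r[1],1),round(r[2],1)
E
python3 - <<'E'
from meas import *
for n in("top","side"):
    D=np.load(n+"0.npy"); C=cloud(n,D)
    def win(c,r,lo,hi):
        m=(abs(C[...,0]-c[0])<r)&(abs(C[...,1]-c[1])<r)&(C[...,2]>lo)&(C[...,2]<hi)&(D>0); return C[m]
    if n=="top":
        b0=ray(n,(236,258),.024)[0]; j0=ray(n,(344,230),.013)[0]; s0=ray(n,(173,237),.015)[0]; print(b0,j0,s0)
    w=win(b0,.06,-.01,.05); print(n,"worktop z",np.median(w[w[:,2]<.01][:,2]))
    for nm,c,r,lo,hi in(("blank",b0,.05,.019,.03),("jigbed",j0,.12,.009,.017),("jigall",j0,.12,.008,.036),("dark",j0,.12,.018,.034),("arm",j0,.13,.045,.12),("short",s0,.04,.011,.02)):
        P=win(c,r,lo,hi); print(n,nm,len(P),rect(P) if len(P)>4 else 0,"z",np.median(P[:,2]) if len(P) else 0)
    I=cv2.imread(f"pics/{n}0.png")
    if n=="top": cv2.imwrite("pics/tc.png",cv2.resize(I[195:285,210:410],None,fx=4,fy=4,interpolation=cv2.INTER_CUBIC))
    else: cv2.imwrite("pics/sc.png",cv2.resize(I[160:300,240:370],None,fx=4,fy=4,interpolation=cv2.INTER_CUBIC))
E
```

```text
[0.4612855  0.09223524 0.024     ] [ 0.5247225  -0.13015065  0.013     ] [0.50179207 0.22557401 0.015     ]
top worktop z -0.0006261016525412467
top blank 624 (array([462.9,  94.6]), array([40.2, 64.9]), 58.6) z 0.02325669968844402
top jigbed 2226 (array([ 565.8, -128.5]), array([156.8, 234.7]), 0.2) z 0.0126361240881812
top jigall 3692 (array([ 566. , -130.3]), array([157.3, 239.6]), 0.1) z 0.014137267483819634
top dark 1275 (array([ 570. , -129.4]), array([239.7, 149.7]), 89.4) z 0.02906244890338397
top arm 318 (array([ 587.5, -195.6]), array([133.7, 129.3]), 0.1) z 0.06311891120689324
top short 172 (array([503.5, 227.2]), array([40.1, 19.5]), 32.8) z 0.014319164654315902
side worktop z -0.000657416690451537
side blank 541 (array([459.7,  98.6]), array([42.4, 66.6]), 59.2) z 0.02312128143892048
side jigbed 1111 (array([ 564.3, -130.5]), array([159.9, 239.7]), 0.2) z 0.012089783966529679
side jigall 2003 (array([ 564.4, -130.2]), array([160.5, 240. ]), 0.0) z 0.013452897000273772
side dark 801 (array([ 568.2, -130.1]), array([152.7, 239.7]), 0.0) z 0.026562457938420825
side arm 238 (array([ 586. , -194.7]), array([136.6, 131.8]), 0.6) z 0.0586986425066222
side short 243 (array([500.8, 230.6]), array([39.9, 21.6]), 33.8) z 0.014031621624256732
```

View pics/tc.png

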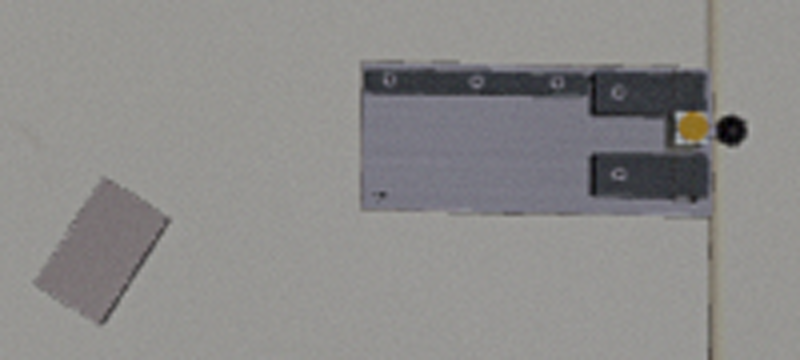

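View pics/sc.png

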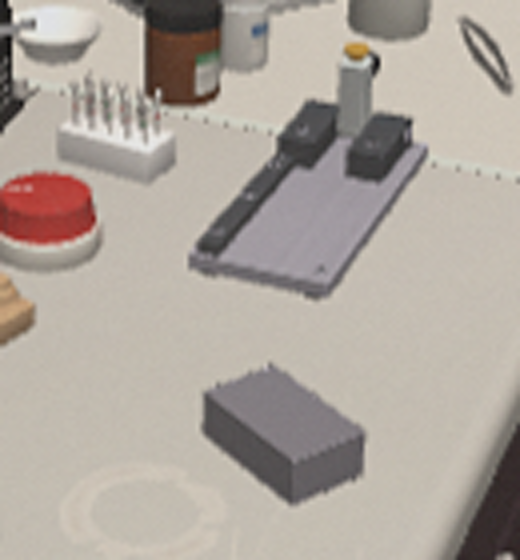

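In the zoomed crops the jig is almost square to the world axes. The fence runs along the top edge, the end-stop front is at crop x≈592, and the knob is at crop (731,130). The blank's long side is at about −31°. One finer jig measurement comes next.

```bash
python3 - <<'E'
from meas import *
for n in("top","side"):
    D=np.load(n+"0.npy"); C=cloud(n,D); X,Y,Z=C[...,0],C[...,1],C[...,2]
    reg=(X>.45)&(X<.6)&(Y>-.26)&(Y<-.02)&(D>0)
    m=(reg&(Z>.007)&(Z<.04)&(X<.585)).astype(np.uint8)
    k,L,S,_=cv2.connectedComponentsWithStats(m); i=1+np.argmax(S[1:,4]); print(n,"plate",S[i,4],rect(C[L==i]))
    f=(L==i)&(Z>.0165)&(Z<.024); e=(L==i)&(Z>.026)&(Z<.04)
    print(" fence",rect(C[f]),f.sum()," stop",rect(C[e]),e.sum())
    I=cv2.imread(f"pics/{n}0.png").astype(int)
    bed=(L==i)&(abs(Z-.0125)<.003)
    # bed/fence border and stop front by bins
    e2=C[e]; print(" stop front y",np.percentile(e2[:,1],[98,99.5]), "x",np.percentile(e2[:,0],[1,99]))
    br=(I[...,2]-I[...,0]>60)&reg&(Z>.05); print(" brass",br.sum(),C[br].mean(0) if br.any() else 0)
    kn=(I.max(2)<50)&(Y<-.2)&(Y>-.27)&(X>.49)&(X<.56)&(Z>.035); print(" knob",kn.sum(),np.median(C[kn],0) if kn.any() else 0)
print(ray("top",[(392.75,227.5)],.055), ray("top",np.array([(361,63),(361,211),(708,66),(712,216),(592,72),(592,196)])/4+[210,195],.013))
E
```

```text
top plate 3170 (array([ 526.5, -130. ]), array([ 78.4, 184.1]), 0.4)
 fence (array([ 528.1, -126.3]), array([178.2,  71.6]), 85.7) 349  stop (array([ 528.4, -185.7]), array([68.2, 58.5]), 0.2) 637
 stop front y [-0.15753833 -0.15655119] x [0.4965645  0.55988322]
 brass 40 [ 0.52868379 -0.19694222  0.07531904]
 knob 39 [ 0.52859046 -0.21811222  0.06321096]
side plate 1613 (array([ 523.2, -124.4]), array([ 77.7, 185.3]), 0.2)
 fence (array([ 539.3, -123.7]), array([178.7,  58.2]), 66.4) 255  stop (array([ 526.3, -182. ]), array([60.5, 68.9]), 89.9) 283
 stop front y [-0.15290717 -0.15216112] x [0.49370316 0.55766513]
 brass 18 [ 0.52554758 -0.1925889   0.07469157]
 knob 3 [ 0.51984649 -0.21488466  0.05810327]
[[ 0.52844617 -0.22128483  0.055     ]] [[ 0.56312982 -0.03809776  0.013     ]
 [ 0.4856677  -0.03940342  0.013     ]
 [ 0.56574385 -0.22030124  0.013     ]
 [ 0.48726247 -0.22172665  0.013     ]
 [ 0.56116598 -0.15939045  0.013     ]
 [ 0.49620132 -0.15939711  0.013     ]]
```

Call:
arm_command(turn=[[0,0,1],[0,0,1],[0,0,1],[0,0,1],[0,0,1],[0,0,1],[0,0,1],[0,0,1],[0,0,1],[0,0,1],[0,0,1],[0,0,1]], xyz=[[0,0,0],[0,0,0],[0,0,0],[0,0,0],[0,0,0],[0,0,0],[0,0,0],[0,0,0],[0,0,0],[0,0,0],[0,0,0],[0,0,0]], claw=[0,0,0,0,0,0,0,0,0,0,0,0], squeeze=40)

```text
time_s: 1.3
position: [0.1728, 0.522, 0.231]
tool_rot: [[-0.199, 0.98, -0.0], [0.98, 0.199, -0.001], [-0.001, -0.001, -1.0]]
ft_force: [-1.1, -0.8, -0.4]
grip_width: 0.0002
gripper_force: 0.0
```

Call:
arm_command(turn=[[0,0,1],[0,0,1],[0,0,0.24],[0,0,0],[0,0,0],[0,0,0],[0,0,0],[0,0,0],[0,0,0],[0,0,0],[0,0,0],[0,0,0]], xyz=[[0,0,0],[0,0,0],[0,0,0],[-0.8,0.36,0],[-0.8,0.36,0],[-0.8,0.36,0],[-0.8,0.36,0],[-0.8,0.36,0],[-0.8,0.36,0],[-0.8,0.36,0],[-0.8,0.36,0],[-0.8,0.36,0]], claw=[0,0,0,0,0,0,0,0,0,0,0,0])

```text
time_s: 2.5
position: [0.3382, 0.1618, 0.2314]
tool_rot: [[-0.01, 1.0, 0.0], [1.0, 0.01, 0.0], [0.0, 0.0, -1.0]]
ft_force: [1.9, 0.9, 0.7]
grip_width: -0.0001
gripper_force: 0.0
```

Call:
arm_command(turn=[[0,0,0],[0,0,0],[0,0,0],[0,0,0],[0,0,0],[0,0,0],[0,0,0],[0,0,0],[0,0,0],[0,0,0],[0,0,0],[0,0,0]], xyz=[[-0.836,0.37,0],[-0.836,0.37,0],[-0.836,0.37,0],[-0.836,0.37,0],[-0.836,0.37,0],[-0.836,0.37,0],[-0.836,0.37,0],[-0.836,0.37,0],[-0.836,0.37,0],[-0.836,0.37,0],[0,0,0.7],[0,0,0.7]], claw=[0,0,0,0,0,0,0,0,0,0,0,0])

```text
time_s: 3.7
position: [0.5267, -0.2544, 0.1602]
tool_rot: [[-0.008, 1.0, 0.001], [1.0, 0.008, -0.001], [-0.001, 0.001, -1.0]]
ft_force: [1.7, -0.1, 0.5]
grip_width: -0.0001
gripper_force: 0.0
```

```bash
python3 - <<'E'
from h import *
p=env.observe()["position"]; print(p)
A=[]
for n,(u,v,w,h) in(("top",(330,180,100,80)),("side",(280,120,130,104))):
    I,D=imaging.get_image(n); print(n,"tcp px",proj(n,p),"aim px",proj(n,[.527,-.256,.04]))
    A.append(cv2.resize(I[v:v+h,u:u+w],(400,320) ,interpolation=cv2.INTER_CUBIC))
cv2.imwrite("pics/k1.png",np.hstack(A))
E
```

```text
[ 0.52670815 -0.25442517  0.16018845]
top tcp px [[426.86626194 223.79112184]] aim px [[407.98528507 229.23725197]]
side tcp px [[339.03174037 128.64629338]] aim px [[335.47107201 176.42738742]]
```

View pics/k1.png

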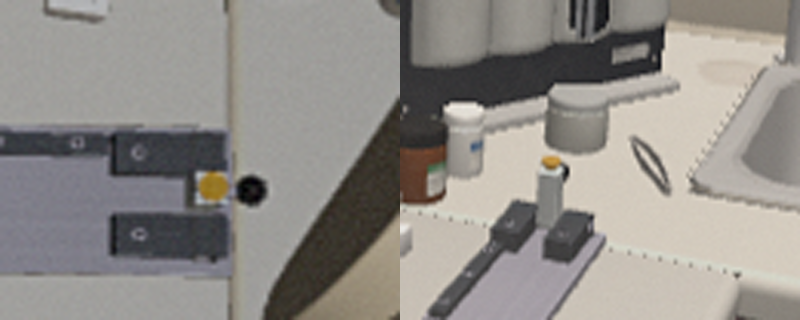

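The right half shows the closed fingers above and behind the knob, with their tip at about crop (588,35), which matches the calibration. Next I descend beside the knob.

Call:
arm_command(turn=[[0,0,0],[0,0,0],[0,0,0],[0,0,0],[0,0,0],[0,0,0]], xyz=[[0,0,0.6],[0,0,0.6],[0,0,0.6],[0,0,0.4],[0,0,0.2],[0,0,0]], claw=[0,0,0,0,0,0])

```text
time_s: 4.4
position: [0.5266, -0.253, 0.0416]
tool_rot: [[-0.009, 1.0, -0.0], [1.0, 0.009, 0.0], [0.0, -0.0, -1.0]]
ft_force: [-0.5, -0.4, -0.3]
grip_width: -0.0001
gripper_force: 0.0
```

Call:
arm_command(turn=[[0,0,0],[0,0,0],[0,0,0],[0,0,0],[0,0,0],[0,0,0],[0,0,0],[0,0,0]], xyz=[[0.1,0,0],[0.1,0,0],[0.1,0,0],[0.1,0,0],[0.1,0,0],[0.1,0,0],[0.1,0,0],[0.1,0,0]], claw=[0,0,0,0,0,0,0,0])

```text
time_s: 5.2
position: [0.526, -0.2125, 0.0414]
tool_rot: [[-0.008, 1.0, -0.0], [1.0, 0.008, 0.0], [0.0, -0.0, -1.0]]
ft_force: [0.8, -2.9, 1.6]
grip_width: 0.0
gripper_force: 1.0
```

Contact has been made, with a drag of about 3 N. I'll keep pushing.

Call:
arm_command(turn=[[0,0,0],[0,0,0],[0,0,0],[0,0,0],[0,0,0]], xyz=[[0.1,0,0],[0.1,0,0],[0.1,0,0],[0.1,0,0],[0,0,0]], claw=[0,0,0,0,0])

```text
time_s: 5.7
position: [0.5255, -0.1922, 0.041]
tool_rot: [[-0.009, 1.0, -0.001], [1.0, 0.009, 0.001], [0.001, -0.001, -1.0]]
ft_force: [0.3, -0.5, -0.4]
grip_width: 0.0
gripper_force: 0.2
```

Call:
arm_command(turn=[[0,0,0],[0,0,0],[0,0,0],[0,0,0]], xyz=[[0.05,0,0],[0.05,0,0],[0.04,0,0],[0,0,0]], claw=[0,0,0,0])

```text
time_s: 6.1
position: [0.5254, -0.1877, 0.0405]
tool_rot: [[-0.008, 1.0, -0.001], [1.0, 0.008, -0.003], [-0.003, -0.001, -1.0]]
ft_force: [-1.7, -13.8, -10.3]
grip_width: -0.0
gripper_force: 6.3
```

Call:
arm_command(turn=[[0,0,0],[0,0,0],[0,0,0],[0,0,0],[0,0,0],[0,0,0],[0,0,0],[0,0,0],[0,0,0]], xyz=[[-0.2,0,0],[-0.4,0,0],[0,0,-0.5],[0,0,-0.8],[0,0,-0.8],[0,0,-0.4],[-0.2,-0.8,0],[0,-0.8,0],[0,0,0]], claw=[0,0,0,0,85,85,85,85,85])

```text
time_s: 7.0
position: [0.4428, -0.2258, 0.1666]
tool_rot: [[-0.006, 1.0, -0.002], [1.0, 0.006, 0.002], [0.002, -0.002, -1.0]]
ft_force: [0.1, 0.3, 0.4]
grip_width: 0.0725
gripper_force: 0.0
```

```bash
python3 - <<'E'
from h import *
A=[]
for n,(u,v,w,h) in(("top",(330,180,100,80)),("side",(280,150,100,80))):
    I,D=imaging.get_image(n)
    A.append(cv2.resize(I[v:v+h,u:u+w],(400,320) ,interpolation=cv2.INTER_CUBIC))
cv2.imwrite("pics/k2.png",np.hstack(A))
E
```

```text
(no output)
```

View pics/k2.png

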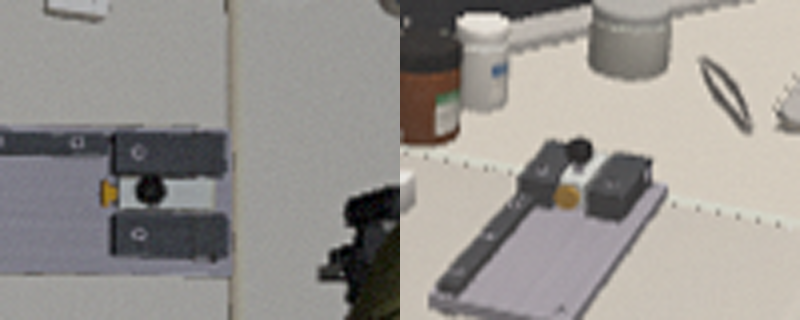

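The arm is now level: the brass plate stands proud at crop (108,190) and the knob is on top. Next I go to the blank.

Call:
arm_command(turn=[[0,0,0],[0,0,0],[0,0,0],[0,0,0],[0,0,0],[0,0,0],[0,0,0],[0,0,0],[0,0,-1],[0,0,-1],[0,0,-1],[0,0,-1]], xyz=[[0.8,0.05,0],[0.8,0.05,0],[0.8,0.05,0],[0.8,0.05,0],[0.8,0.05,0],[0.8,0.05,0],[0.8,0.05,0],[0.85,0.06,0],[0,0,0],[0,0,0],[0,0,0],[0,0,0]], claw=[85,85,85,85,85,85,85,85,85,85,85,85])

```text
time_s: 8.3
position: [0.4649, 0.0969, 0.1664]
tool_rot: [[-0.354, 0.935, 0.001], [0.935, 0.354, 0.001], [0.0, 0.001, -1.0]]
ft_force: [0.3, -0.3, -0.9]
grip_width: 0.0851
gripper_force: 0.0
```

Call:
arm_command(turn=[[0,0,-1],[0,0,-1],[0,0,-1],[0,0,-1],[0,0,-1],[0,0,-1],[0,0,-1],[0,0,-0.72],[0,0,0],[0,0,0]], xyz=[[0,0,0],[0,0,0],[0,0,0],[0,0,0],[0,0,0],[0,0,0],[0,0,0.5],[0,0,0.5],[0,0,0],[0,0,0]], claw=[85,85,85,85,85,85,85,85,85,85])

```text
time_s: 9.3
position: [0.4647, 0.0964, 0.1167]
tool_rot: [[-0.857, 0.515, 0.0], [0.515, 0.857, 0.0], [0.0, 0.0, -1.0]]
ft_force: [0.6, 0.3, 0.5]
grip_width: 0.0849
gripper_force: 0.0
```

```bash
python3 - <<'E'
from h import *
o=env.observe(); p=o["position"]; print(p,o["tool_rot"])
A=[]
for n,(u,v,w,h) in(("top",(190,210,100,80)),("side",(240,180,150,120))):
    I,D=imaging.get_image(n); print(n,(proj(n,p)-[u,v])*400/w)
    A.append(cv2.resize(I[v:v+h,u:u+w],(400,320) ,interpolation=cv2.INTER_CUBIC))
cv2.imwrite("pics/k3.png",np.hstack(A))
E
```

```text
[0.46470237 0.09640367 0.11673642] [[-8.57210255e-01  5.14966574e-01  7.98736124e-05]
 [ 5.14966572e-01  8.57210203e-01  3.12315432e-04]
 [ 9.23635329e-05  3.08852232e-04 -9.99999948e-01]]
top [[155.84789154 180.81601096]]
side [[187.95050739  91.82366884]]
```

View pics/k3.png

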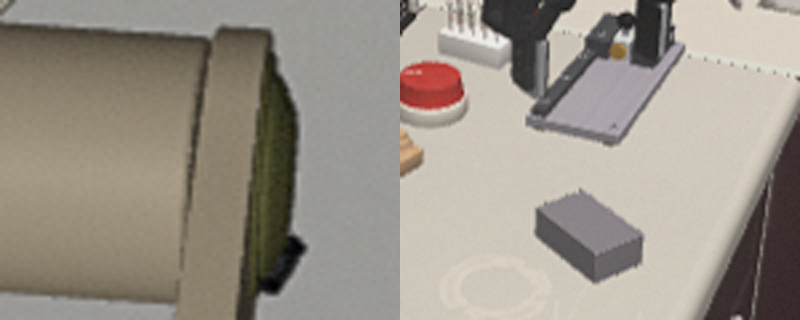

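The fingers straddle the place above the blank, with tips at about crop (533,95) and (650,60). I descend and grip.

Call:
arm_command(turn=[[0,0,0],[0,0,0],[0,0,0],[0,0,0],[0,0,0],[0,0,0]], xyz=[[0.058,-0.035,0.5],[0,0,0.5],[0,0,0.5],[0,0,0.4],[0,0,0.21],[0,0,0]], claw=[85,85,85,85,85,85])

```text
time_s: 10.0
position: [0.4607, 0.096, 0.0106]
tool_rot: [[-0.858, 0.514, -0.001], [0.514, 0.858, 0.0], [0.001, -0.0, -1.0]]
ft_force: [-0.5, 0.8, 1.5]
grip_width: 0.0853
gripper_force: 0.0
```

Call:
arm_command(turn=[[0,0,0],[0,0,0],[0,0,0],[0,0,0],[0,0,0],[0,0,0],[0,0,0],[0,0,0]], xyz=[[0,0,0],[0,0,0],[0,0,0],[0,0,0],[0,0,0],[0,0,0],[0,0,0],[0,0,0]], claw=[30,30,30,30,30,30,30,30], squeeze=60)

```text
time_s: 10.8
position: [0.4612, 0.0961, 0.012]
tool_rot: [[-0.858, 0.514, 0.002], [0.514, 0.858, 0.0], [-0.002, 0.001, -1.0]]
ft_force: [-1.5, 0.9, 9.5]
grip_width: 0.0384
gripper_force: 60.5
```

Call:
arm_command(turn=[[0,0,0],[0,0,0],[0,0,0],[0,0,0],[0,0,0],[0,0,1],[0,0,1],[0,0,1],[0,0,1],[0,0,1]], xyz=[[0,0,-0.1],[0,0,-0.3],[0,0,-0.5],[0,0,-0.5],[0,0,-0.4],[0,0,0],[0,0,0],[0,0,0],[0,0,0],[0,0,0]], claw=[30,30,30,30,30,30,30,30,30,30])

```text
time_s: 11.8
position: [0.4601, 0.096, 0.1009]
tool_rot: [[-0.557, 0.83, -0.001], [0.83, 0.557, 0.0], [0.0, -0.001, -1.0]]
ft_force: [0.1, 0.6, -2.8]
grip_width: 0.0384
gripper_force: 61.6
```

Call:
arm_command(turn=[[0,0,1],[0,0,1],[0,0,1],[0,0,1],[0,0,1],[0,0,1],[0,0,0.73],[0,0,0],[0,0,0]], xyz=[[0,0,0],[0,0,0],[0,0,0],[0,0,0],[0,0,0],[0,0,0],[0,0,0],[0,0,0],[0,0,0]], claw=[30,30,30,30,30,30,30,30,30])

```text
time_s: 12.7
position: [0.4603, 0.096, 0.1009]
tool_rot: [[-0.009, 1.0, -0.0], [1.0, 0.009, 0.0], [0.0, -0.0, -1.0]]
ft_force: [0.1, -0.1, -2.8]
grip_width: 0.0384
gripper_force: 61.6
```

```bash
python3 - <<'E'
from meas import *
o=env.observe(); p=o["position"]; print(p,o["tool_rot"],o["ft_force"],o["grip_width"])
# blank seen from side: end face nearest / top surface relative to TCP
for n in("side",):
    I,D=imaging.get_image(n); C=cloud(n,D)
    m=(abs(C[...,0]-p[0])<.06)&(abs(C[...,1]-p[1])<.06)&(C[...,2]>p[2]-.03)&(C[...,2]<p[2]+.02)&(D>0)
    P=C[m]; print(m.sum(),np.percentile(P,[1,50,99],axis=0))
    e=P[(P[:,1]>p[1]+.025)&(P[:,2]<p[2]+.008)]; print("end",len(e),np.percentile(e,[2,50,98],axis=0))
    A=np.c_[e[:,[0,2]],np.ones(len(e))]; print("y~x,z",np.linalg.lstsq(A,e[:,1],rcond=None)[0])
    u,v=proj(n,p)[0].astype(int); c=I[v-60:v+60,u-75:u+75]
    cv2.imwrite("pics/k4.png",cv2.resize(c,None,fx=4,fy=4,interpolation=cv2.INTER_CUBIC))
E
```

```text
[0.46033181 0.09601187 0.10086691] [[-9.26215745e-03  9.99957024e-01 -4.02365331e-04]
 [ 9.99957105e-01  9.26215911e-03  2.25999087e-06]
 [ 5.98666546e-06 -4.02327139e-04 -9.99999919e-01]] [ 0.09137411 -0.14802021 -2.75604906] 0.03836673254051145
888 [[0.42672522 0.06644786 0.08928289]
 [0.45745761 0.11279431 0.1114977 ]
 [0.4889887  0.13051816 0.11978655]]
end 263 [[0.43866395 0.12524976 0.08907294]
 [0.45721755 0.12858646 0.09896613]
 [0.47683659 0.1306225  0.108357  ]]
y~x,z [ 0.02279312 -0.00277071  0.11834148]
```

View pics/k4.png

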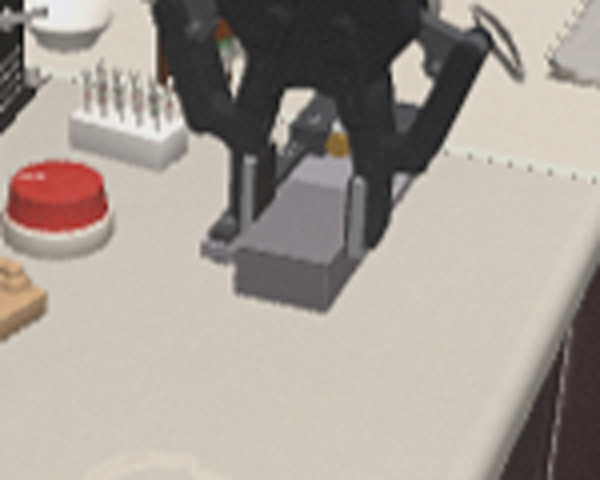

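The blank hangs level in the grip, with its near end at crop (280,275) and square to the jig. I carry it over the bed, short of both stops.

Call:
arm_command(turn=[[0,0,0],[0,0,0],[0,0,0],[0,0,0],[0,0,0],[0,0,0],[0,0,0],[0,0,0],[0,0,0],[0,0,0],[0,0,0]], xyz=[[-0.4,0.118,0],[-0.6,0.2,0],[-0.6,0.2,0],[-0.6,0.2,0],[-0.6,0.2,0],[-0.6,0.2,0],[-0.6,0.1,0],[0,0,0.6],[0,0,0.5],[0,0,0.28],[0,0,0]], claw=[30,30,30,30,30,30,30,30,30,30,30])

```text
time_s: 13.85
position: [0.5219, -0.1032, 0.0301]
tool_rot: [[-0.008, 1.0, -0.004], [1.0, 0.008, 0.002], [0.002, -0.004, -1.0]]
ft_force: [0.6, 0.4, -2.3]
grip_width: 0.0381
gripper_force: 61.5
```

Call:
arm_command(turn=[[0,0,0],[0,0,0],[0,0,0],[0,0,0]], xyz=[[0,0,0.06],[0,0,0.05],[0,0,0.03],[0,0,0]], claw=[30,30,30,30])

```text
time_s: 14.25
position: [0.5231, -0.1036, 0.0252]
tool_rot: [[-0.008, 1.0, 0.001], [1.0, 0.008, -0.0], [-0.0, 0.001, -1.0]]
ft_force: [-0.7, -0.5, -3.5]
grip_width: 0.0385
gripper_force: 61.6
```

```bash
python3 - <<'E'
from h import *
o=env.observe(); p=o["position"]; print(p,o["ft_force"],o["time_s"])
A=[]
for n,(u,v,w,h) in(("top",(290,190,120,96)),("side",(270,140,120,96))):
    I,D=imaging.get_image(n)
    A.append(cv2.resize(I[v:v+h,u:u+w],(400,320) ,interpolation=cv2.INTER_CUBIC))
cv2.imwrite("pics/k5.png",np.hstack(A))
E
```

```text
[ 0.52311163 -0.10355743  0.02515921] [-0.67121194 -0.48632089 -3.45233589] 14.25
```

View pics/k5.png

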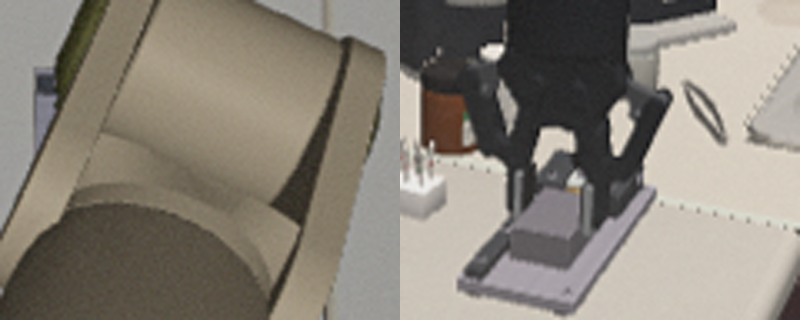

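The blank is just above the bed and inside the fence, with the mandrel ahead of it. I lower it to contact.

Call:
arm_command(turn=[[0,0,0],[0,0,0],[0,0,0]], xyz=[[0,0,0.02],[0,0,0],[0,0,0]], claw=[30,30,30])

```text
time_s: 14.65
position: [0.5231, -0.1036, 0.025]
tool_rot: [[-0.008, 1.0, 0.001], [1.0, 0.008, -0.001], [-0.001, 0.001, -1.0]]
ft_force: [-2.1, 1.2, 7.3]
grip_width: 0.0387
gripper_force: 62.9
```

Call:
arm_command(turn=[[0,0,0],[0,0,0],[0,0,0]], xyz=[[0,0,0.02],[0,0,0],[0,0,0]], claw=[30,30,30])

```text
time_s: 14.95
position: [0.5231, -0.1036, 0.025]
tool_rot: [[-0.008, 1.0, 0.002], [1.0, 0.008, -0.001], [-0.001, 0.002, -1.0]]
ft_force: [-6.2, 2.6, 17.8]
grip_width: 0.0384
gripper_force: 64.1
```

Call:
arm_command(turn=[[0,0,0],[0,0,0],[0,0,0],[0,0,0],[0,0,0]], xyz=[[0,0,-0.02],[0,0.02,0],[0,0.02,0],[0,0.02,0],[0,0,0]], claw=[30,30,30,30,30])

```text
time_s: 15.45
position: [0.526, -0.1037, 0.025]
tool_rot: [[-0.008, 1.0, 0.001], [1.0, 0.008, -0.001], [-0.001, 0.001, -1.0]]
ft_force: [-5.2, 0.3, 11.7]
grip_width: 0.0386
gripper_force: 63.2
```

Call:
arm_command(turn=[[0,0,0],[0,0,0],[0,0,0]], xyz=[[0,0.02,0],[0,0,0],[0,0,0]], claw=[30,30,30])

```text
time_s: 15.75
position: [0.527, -0.1037, 0.025]
tool_rot: [[-0.008, 1.0, 0.001], [1.0, 0.008, -0.001], [-0.001, 0.001, -1.0]]
ft_force: [-5.1, -0.0, 11.5]
grip_width: 0.0383
gripper_force: 63.2
```

Call:
arm_command(turn=[[0,0,0],[0,0,0],[0,0,0]], xyz=[[0,0.02,0],[0,0,0],[0,0,0]], claw=[30,30,30])

```text
time_s: 16.05
position: [0.5277, -0.1037, 0.025]
tool_rot: [[-0.008, 1.0, -0.0], [1.0, 0.008, -0.001], [-0.001, -0.0, -1.0]]
ft_force: [-5.9, 0.0, 11.1]
grip_width: 0.0384
gripper_force: 63.3
```

Call:
arm_command(turn=[[0,0,0],[0,0,0],[0,0,0]], xyz=[[0,0.02,0],[0,0,0],[0,0,0]], claw=[30,30,30])

```text
time_s: 16.35
position: [0.5277, -0.1037, 0.025]
tool_rot: [[-0.008, 1.0, -0.002], [1.0, 0.008, -0.0], [-0.0, -0.002, -1.0]]
ft_force: [-11.4, -1.0, 15.5]
grip_width: 0.0384
gripper_force: 63.6
```

Call:
arm_command(turn=[[0,0,0],[0,0,0],[0,0,0],[0,0,0],[0,0,0],[0,0,0]], xyz=[[-0.05,0,0],[-0.05,0,0],[-0.05,0,0],[-0.05,0,0],[-0.02,0,0],[0,0,0]], claw=[30,30,30,30,30,30])

```text
time_s: 16.95
position: [0.5278, -0.1128, 0.025]
tool_rot: [[-0.008, 1.0, -0.002], [1.0, 0.008, 0.003], [0.003, -0.002, -1.0]]
ft_force: [-7.9, 9.1, 16.9]
grip_width: 0.0384
gripper_force: 63.9
```

Call:
arm_command(turn=[[0,0,0],[0,0,0],[0,0,0],[0,0,0],[0,0,0]], xyz=[[-0.03,0,0],[-0.03,0,0],[-0.02,0,0],[0,0,0],[0,0,0]], claw=[30,30,30,30,30])

```text
time_s: 17.45
position: [0.5278, -0.1163, 0.025]
tool_rot: [[-0.008, 1.0, -0.002], [1.0, 0.008, 0.003], [0.003, -0.002, -1.0]]
ft_force: [-8.6, 12.6, 17.2]
grip_width: 0.0384
gripper_force: 63.9
```

Call:
arm_command(turn=[[0,0,0],[0,0,0],[0,0,0],[0,0,0]], xyz=[[-0.03,0,0],[-0.03,0,0],[0,0,0],[0,0,0]], claw=[30,30,30,30])

```text
time_s: 17.85
position: [0.5278, -0.119, 0.025]
tool_rot: [[-0.008, 1.0, -0.003], [1.0, 0.008, 0.004], [0.004, -0.003, -1.0]]
ft_force: [-8.6, 13.6, 18.2]
grip_width: 0.0385
gripper_force: 64.0
```

Call:
arm_command(turn=[[0,0,0],[0,0,0],[0,0,0]], xyz=[[-0.03,0,0],[0,0,0],[0,0,0]], claw=[30,30,30])

```text
time_s: 18.15
position: [0.5278, -0.1202, 0.025]
tool_rot: [[-0.008, 1.0, -0.003], [1.0, 0.008, 0.004], [0.004, -0.002, -1.0]]
ft_force: [-8.7, 15.4, 17.0]
grip_width: 0.038
gripper_force: 64.0
```

Call:
arm_command(turn=[[0,0,0],[0,0,0],[0,0,0]], xyz=[[-0.02,0,0],[0,0,0],[0,0,0]], claw=[30,30,30])

```text
time_s: 18.45
position: [0.5278, -0.121, 0.025]
tool_rot: [[-0.008, 1.0, -0.003], [1.0, 0.008, 0.005], [0.005, -0.003, -1.0]]
ft_force: [-8.7, 16.2, 18.0]
grip_width: 0.0382
gripper_force: 64.0
```

Call:
arm_command(turn=[[0,0,0],[0,0,0],[0,0,0]], xyz=[[-0.02,0,0],[0,0,0],[0,0,0]], claw=[30,30,30])

```text
time_s: 18.75
position: [0.5278, -0.1218, 0.025]
tool_rot: [[-0.008, 1.0, -0.003], [1.0, 0.008, 0.005], [0.005, -0.003, -1.0]]
ft_force: [-7.9, 17.0, 17.8]
grip_width: 0.0382
gripper_force: 64.1
```

Call:
arm_command(turn=[[0,0,0],[0,0,0],[0,0,0]], xyz=[[-0.02,0,0],[0,0,0],[0,0,0]], claw=[30,30,30])

```text
time_s: 19.05
position: [0.5278, -0.1218, 0.025]
tool_rot: [[-0.007, 1.0, -0.003], [1.0, 0.008, 0.007], [0.007, -0.003, -1.0]]
ft_force: [-6.7, 22.7, 20.0]
grip_width: 0.0381
gripper_force: 64.2
```

Call:
arm_command(turn=[[0,0,0],[0,0,0],[0,0,0],[0,0,0],[0,0,0]], xyz=[[0,0.02,-0.01],[-0.01,0,0],[0,0,0],[0,0,0],[0,0,0]], claw=[30,30,30,30,30])

```text
time_s: 19.55
position: [0.5278, -0.1219, 0.025]
tool_rot: [[-0.008, 1.0, -0.005], [1.0, 0.008, 0.008], [0.008, -0.005, -1.0]]
ft_force: [-9.0, 23.8, 18.4]
grip_width: 0.0384
gripper_force: 64.0
```

```bash
python3 - <<'E'
from h import *
o=env.observe(); p=o["position"]; print(p,o["ft_force"],o["time_s"])
I,D=imaging.get_image("side"); u,v,w,h=285,145,100,80
cv2.imwrite("pics/k6.png",cv2.resize(I[v:v+h,u:u+w],(750,600) ,interpolation=cv2.INTER_CUBIC))
C=cloud("side",D); m=(abs(C[...,0]-.526)<.025)&(C[...,1]<-.07)&(C[...,1]>-.16)&(C[...,2]>.03)&(C[...,2]<.042)&(D>0)
P=C[m]; print(m.sum(),np.median(P,0),np.linalg.lstsq(np.c_[P[:,:2],np.ones(len(P))],P[:,2],rcond=None)[0])
e=C[(abs(C[...,0]-.526)<.018)&(C[...,1]>-.095)&(C[...,1]<-.07)&(C[...,2]>.017)&(C[...,2]<.034)&(D>0)]; print("end y",len(e),np.median(e,0))
E
```

```text
[ 0.52782764 -0.12185192  0.02501986] [-9.01230039 23.79256378 18.36929509] 19.55
284 [ 0.52776482 -0.11029949  0.03584778] [ 0.00608944 -0.03273987  0.02862426]
end y 113 [ 0.52588783 -0.08896428  0.02596576]
```

View pics/k6.png

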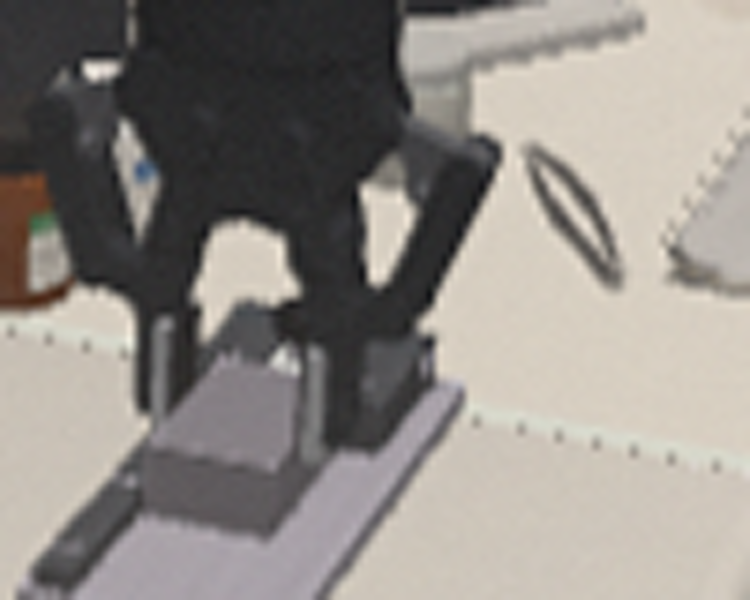

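The blank sits in the corner along the fence, with its end at the stop. I'll check its tilt more carefully.

```bash
python3 - <<'E'
from h import *
n="side"; C=0
for _ in range(3):
    I,D=imaging.get_image(n); C=C+cloud(n,D)/3
for x0 in(.518,.526,.532):
    r=[]
    for y in np.arange(-.098,-.150,-.008):
        m=(abs(C[...,0]-x0)<.006)&(abs(C[...,1]-y)<.004)&(C[...,2]>.03)&(C[...,2]<.043); r.append((m.sum(),round(1e3*float(np.median(C[m][:,2])),1)) if m.any() else 0)
    print(x0,r)
print([ (round(y,3),round(1e3*float(np.median(C[(abs(C[...,0]-.5)<.006)&(abs(C[...,1]-y)<.006)&(C[...,2]<.02)][:,2])),1)) for y in(-.05,-.07,-.09,-.11,-.13)])
print(env.observe()["ft_force"],env.observe()["wrist_torque"])
E
```

```text
0.518 [(np.int64(10), 36.5), (np.int64(8), 36.1), (np.int64(7), 36.1), (np.int64(9), 36.3), (np.int64(9), 36.3), (np.int64(5), 36.1), (np.int64(4), 35.9)]
0.526 [(np.int64(9), 36.1), (np.int64(8), 36.1), (np.int64(8), 36.1), (np.int64(9), 36.2), (np.int64(8), 36.1), (np.int64(7), 36.1), (np.int64(9), 35.6)]
0.532 [(np.int64(8), 35.9), (np.int64(8), 36.1), (np.int64(7), 36.2), (np.int64(10), 36.0), (np.int64(8), 36.1), (np.int64(7), 36.0), (np.int64(8), 35.7)]
[(-0.05, 12.3), (-0.07, 12.0), (-0.09, 12.1), (-0.11, 12.2), (-0.13, 12.3)]
[-9.31720404 24.11612362 18.58806504] [ 3.77523575  1.27888237 -0.04811748]
```

The blank is flat, 24 mm above the bed throughout. I'll add some fence pressure for margin against friction.

Call:
arm_command(turn=[[0,0,0],[0,0,0],[0,0,0],[0,0,0],[0,0,0],[0,0,0]], xyz=[[0,0.02,0],[0,0.02,0],[0,0,0],[0,0,0],[0,0,0],[0,0,0]], claw=[30,30,30,30,30,30])

```text
time_s: 20.35
position: [0.5279, -0.1218, 0.025]
tool_rot: [[-0.008, 1.0, -0.01], [1.0, 0.008, 0.008], [0.008, -0.01, -1.0]]
ft_force: [-18.9, 21.2, 23.9]
grip_width: 0.0386
gripper_force: 64.7
```

Both pushes are solid: 19 N towards the fence and 21 N towards the stop. I'm handing the job in.

```bash
python3 -c "
from rig import env
print(env.close_job())"
```

```text
the job is handed in; nothing more can be done
None
```

I swung the mandrel arm down level and laid the larger blank flat in the corner, then handed the job in at about 20 s with it still gripped and pressed (about 19 N towards the fence, 21 N towards the end stop); the hand-in returned no verdict.

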